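Unload the pressure tester and cover it

ROBOT

A 6-joint arm with a two-finger parallel gripper is mounted at the origin on the work surface. World frame = base frame: x ahead of the robot, y to its left, z up, the work surface at z = 0. Lengths are in mm, angles in rad, forces in N, time in s.
With the tool pointing down it reaches from about 400 to 925 mm from the base axis. Payload 12.5 kg.
Tool frame: the origin (TCP) lies on the mounting face of the last link; the fingertips stand 190 mm ahead of it and the grasp point (between the pads) lies 171 mm ahead of it; z points along the fingers, y is the line along which they close (so a half turn about z gives the same grasp; the last joint's range is limited). The gripper opens to 95 mm and grips with 3 to 60 N. Pads are 20 mm wide; open, the fingers measure 119 mm over their backs; the gripper's body (75 mm by 180 mm) begins 59 mm behind the grasp point.
Start: joints at [-1.347, 0.491, 1.559, -0, 1.092, -0.106], TCP at [202.428, -591.31, 404.761] pointing down, gripper open.
Joint ranges: [-3.1, 3.1], [-0.84, 2.19], [0.05, 2.79], [-1.13, 4.28], [0.06, 2.93], [-2.69, 2.69]. Speed limits (rad/s): [2.22, 2.22, 2.79, 3.14, 3.14, 3.14].

INTERFACE

Orientations are given as [roll, pitch, yaw] about the fixed x, y, z axes, in that order (R = Rz(yaw) Ry(pitch) Rx(roll)).
In Python, from cell import * gives the robot as it stands.
- The arm moves only by the tool arm_command, never from a script. Its argument "rows" is a list that holds one entry, the list of rows, each a list of 7 numbers: the shift along the tool's x, y, z normalised to -1 to 1, where 1 is 0.15 m, then the turn, a rotation vector about the tool's x, y, z normalised to -1 to 1, where 1 is 360 degrees, then the opening, from -1 (shut) to 1 (fully open). A call has 1 to 10 rows; each row is the pose to reach, as a shift and turn from the pose commanded when the call began, along the tool's axes at that moment, turning the shorter way round; what a row does not reach only later rows make up. A row lasts 1/12 s, in which the tool goes at most 41.7 mm and 7.16 degrees, less where a joint would pass 70% of its speed; a pose out of reach is approached as far as the arm can. A call with a number of a shift or a turn outside -1 to 1 is refused whole. A call with a gripper value outside its range is refused whole. The fingers move at their own pace and stop on an object; the grip force is fixed at half the most. Time passes only in rows, so rows that repeat a pose let the fingers close. It gives the time, the measured TCP pose, the force, the opening and the grip force at its end, in the units of the state.
- state(): the state, without advancing time (a new reading comes with each control period).
- read_camera(name): name is "side" or "top"; returns (picture, depth): 420x560x3 uint8, red, green, blue; 420x560 float32, mm along the optical axis (not along the pixel's ray), 0 where there is no reading.
- get_calibration(name): a dict with "camera_matrix" (3x3 intrinsics, pixels), "position" and "orientation" of the camera in the world. Camera axes: x right, y up, looking along -z (the intrinsics and any distortion apply to the point x, -y, -z); pixel columns grow to the right and rows downward; lengths in mm; the calibration is good to about 2 mm. A picture is of the moment at which its call begins. get_calibration takes no time and is no camera call.
- job_done(): hands the job in; it is judged then, once.
The state is a dict: "t": time; "joints": joint angles; "qvel": joint speeds; "tau": joint torques, N m; "eef_pos": TCP position; "tcp_rot": TCP orientation; "ft_force": force on the tool from outside, world axes, zero at the start; "moment": the same for the moment, N m; "opening": opening from 0.0 (shut) to 1.0 (fully open); "grip_force": force on a finger pad.
Only numpy, scipy, OpenCV 4.12 (cv2) and the standard library are available. Lean on these libraries where they do the work, as an engineer would, in place of code of your own. Each camera call takes 0.05 s, during which the arm holds its last target. There are 200 camera calls.

TASK

The calibration is finished: unload the stack of weights from the pressure tester one at a time, from the top down, setting each weight flat and wholly on the rest pad of its own colour without dropping it. Then stand the green dust cover mouth-down on the tester's bare round plate, its whole rim on the plate, and let go. Leave the amber jar and the hand-held meter where they are.

Things in the scene. Friction and masses are not known exactly. Their poses are not given: they have to be found in the camera images.
- tester: pressure tester, fixed; aluminium base 250 x 100 x 30 mm along its x axis; above it on a column a round dark steel plate, 88 mm across, flat top 75 mm above the bench, carrying the stack at the start. Origin: on the plate's axis, at bench height. Blue round gauge centred 120 mm from the axis on the -x side (top 90 mm high), red-black hand wheel 130 mm away on the +x side (56 mm high).
- weight_large: large blue weight: loose steel disc with blue top and band, 60 mm diameter, 26 mm high, about 0.57 kg (give or take 20 %); at the start lowest in the stack, directly on the tester's plate. Nothing but its weight holds it. Origin: centre of its underside; z up.
- weight_medium: medium yellow weight: loose steel disc with yellow top and band, 46 mm diameter, 26 mm high, about 0.34 kg (give or take 20 %); at the start second, on the blue weight. Nothing but its weight holds it. Origin: centre of its underside; z up.
- weight_small: small red weight: loose steel disc with red top and band, 32 mm diameter, 26 mm high, about 0.16 kg (give or take 20 %); at the start top of the stack, on the yellow weight. Nothing but its weight holds it. Origin: centre of its underside; z up.
- pad_large: blue round rest pad for the blue weight, 84 mm diameter, flat top 8 mm above the bench, fixed. Origin: its centre, at bench height.
- pad_medium: yellow round rest pad for the yellow weight, 70 mm diameter, flat top 8 mm above the bench, fixed. Origin: its centre, at bench height.
- pad_small: red round rest pad for the red weight, 56 mm diameter, flat top 8 mm above the bench, fixed. Origin: its centre, at bench height.
- cover: green dust cover: loose cup standing mouth-down, open below, 64 mm outside diameter at its rim, 3 mm wall, flat roof 45 mm up (60 mm across), with a black round knob 22 mm in diameter and 25 mm high on the roof (top 70 mm), 0.08 kg. Starts on the bench. Origin: centre of its open rim (its lowest plane); z up towards the knob.
- bottle: bystander: loose amber jar with white cap, 56 mm diameter, 100 mm high, standing on the bench. Origin: centre of its underside.
- meter: bystander: loose white hand-held meter lying on the bench, 110 x 56 x 26 mm, long along its x. Origin: centre of its underside.
Things that resemble listed ones, but are neither listed nor needed, are in the scene too. Of the things that look like the weight_medium, the smaller one is meant.

How it is judged:
By the outcome, as a careful person would: the job done as asked, in the order asked, and still so for the second after the job is handed in, with the robot touching nothing.
It also fails if it takes over 104 s, if anything falls off the work surface, if the arm or the gripper's body presses on something with over 40 N, if the wrist force passes 120 N, or if a joint passes its speed limit or range.

## Working session

There is one attempt and no reset: what is moved stays moved. The work goes in short steps, Python scripts to look and compute and a tool call to move; the robot and the scene stay as the last step left them, time stands still between calls to the robot, and variables do not carry over. Pictures are saved under pics/ and viewed, at most 14 in all, crops included, and the job is handed in when it is done.

Besides the shell and the picture viewer there is one more tool, called after "Call:" by a JSON object that holds its "api" and its "payload". arm_command: Moves the arm, as the interface text tells. Its arguments: {"type":"object","properties":{"rows":{"type":"array","items":{"type":"array","items":{"type":"array","items":{"type":"number","minimum":-1,"maximum":1}}}}},"required":["rows"]}

```bash
ls; mkdir -p pics
cat > h.py <<'E'
from cell import *
import numpy as np, cv2
from scipy.spatial.transform import Rotation as R
def cloud(name):
    im,d=read_camera(name); c=get_calibration(name); K=np.array(c["camera_matrix"])
    o=np.array(c["orientation"])
    Rm=o if o.shape==(3,3) else R.from_euler('xyz',o).as_matrix()
    v,u=np.mgrid[:420,:560]
    p=np.stack([(u-K[0,2])/K[0,0]*d,-(v-K[1,2])/K[1,1]*d,-d],-1)
    P=p@Rm.T+np.array(c["position"]); P[d==0]=np.nan
    return im,d,P
E
python3 - <<'E'
from h import *
for n in("top","side"):
    print(get_calibration(n)); im,d,P=cloud(n); cv2.imwrite(f"pics/{n}0.png",im[...,::-1]); np.savez(f"{n}0.npz",im=im,d=d,P=P)
s=state(); print(s)
E
```

```text
pics
{'camera_matrix': array([[383.40359262,   0.        , 275.2156696 ],
       [  0.        , 383.40359262, 207.76468865],
       [  0.        ,   0.        ,   1.        ]]), 'position': array([484.69359978, -13.26009687, 968.938018  ]), 'orientation': array([ 0.14099648,  0.02029937, -1.59472752])}
{'camera_matrix': array([[397.24333461,   0.        , 280.76988715],
       [  0.        , 397.24333461, 207.06793922],
       [  0.        ,   0.        ,   1.        ]]), 'position': array([ 526.57919126, -572.90164006,  644.5726195 ]), 'orientation': array([ 7.91201518e-01,  1.16232760e-05, -1.44625688e-01])}
{'t': 0.1, 'joints': array([-1.34657547e+00,  4.91520243e-01,  1.55936818e+00,  6.67147095e-06,
        1.09172091e+00, -1.05576404e-01]), 'qvel': array([-3.64629087e-04, -1.05228665e-03,  3.13700366e-04, -1.51925083e-03,
       -1.80861781e-05, -2.11933979e-04]), 'tau': array([ 4.45623838e-03, -6.13620114e+01, -2.58606058e+01,  6.93661650e-02,
        4.70131938e-02, -5.04421405e-05]), 'eef_pos': array([ 202.43895999, -591.28783718,  404.21406855]), 'tcp_rot': array([-3.14058226e+00, -1.13022673e-04,  3.29794123e-01]), 'ft_force': array([ 0.36799605, -0.5753467 , -0.24901505]), 'moment': array([-0.00697513, -0.01653607, -0.01539509]), 'grip_force': 0.0, 'opening': 0.9989781787616683}
```

View pics/top0.png

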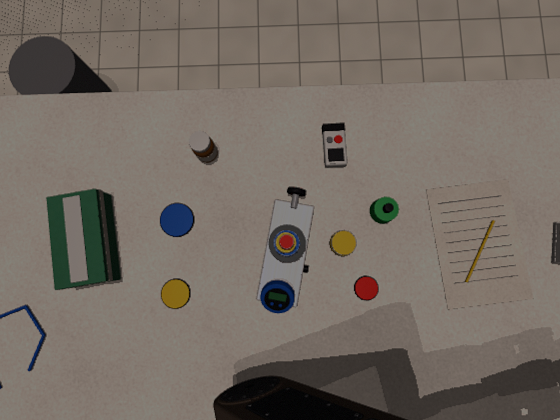

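View pics/side0.png

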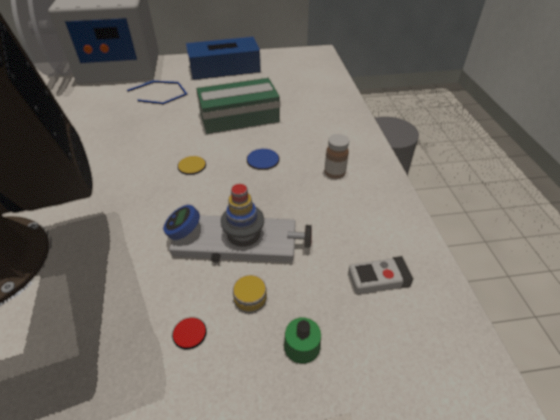

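The top view shows the stack on the tester at (287,242), the gauge at (277,296), the hand wheel at (296,190), the cover at (384,210) and the meter at (335,145). The jar is at (204,148). The pads are flat: blue (177,220), yellow (175,293) and red (366,288).

Yellow candidates: the stack's second disc at top (287,242) / side (240,203), and a loose thick disc at top (343,243) / side (250,293). The stacked one should be the smaller, so I'll measure both and check a crop.

Run:
```python
from h import *
def fit(Q):
    A=np.c_[2*Q[:,:2],np.ones(len(Q))]; s=np.linalg.lstsq(A,(Q[:,:2]**2).sum(1),rcond=None)[0]
    return s[:2],np.sqrt(s[2]+s[:2]@s[:2])
cols={'blue':(100,130),'yellow':(18,32),'red':(0,6),'green':(50,85)}
for n in("top","side"):
    z=np.load(f"{n}0.npz"); im,P=z['im'],z['P']; hsv=cv2.cvtColor(im,cv2.COLOR_RGB2HSV)
    for c,(a,b) in cols.items():
        m=((hsv[...,0]>=a)&(hsv[...,0]<=b)&(hsv[...,1]>120)&(hsv[...,2]>50)).astype(np.uint8)
        k,l,st,ce=cv2.connectedComponentsWithStats(m)
        for i in range(1,k):
            if st[i,4]<60: continue
            Q=P[(l==i)]; Q=Q[np.isfinite(Q[:,0])]
            if len(Q)<40: continue
            zt=np.percentile(Q[:,2],90); T=Q[abs(Q[:,2]-zt)<6]
            ctr,r=cv2.minEnclosingCircle(T[:,:2].astype(np.float32))
            print(n,c,ce[i].round(),st[i,4],'z',np.percentile(Q[:,2],[5,50,95]).round(),'ctr',np.round(ctr),'r',round(r,1),'mean',T[:,:2].mean(0).round(1))
z=np.load("side0.npz"); a=z['im'][170:320,150:340]; b=np.load("top0.npz")['im'][180:330,230:420]
cv2.imwrite("pics/crop.png",cv2.resize(np.hstack([a,b]),None,fx=2.1,fy=2.1,interpolation=2)[...,::-1])
# heights around plate
P=np.load("top0.npz")['P']
for lo,hi in((150,157),(122,130),(96,104),(70,78),(24,34)):
    m=np.zeros((420,560),bool); m[195:305,255:320]=1
    Q=P[m&(P[...,2]>lo)&(P[...,2]<hi)]
    if len(Q)>5: print(lo,len(Q),Q.mean(0).round(1),cv2.minAreaRect(Q[:,:2].astype(np.float32)), cv2.minEnclosingCircle(Q[:,:2].astype(np.float32)))
```

```text
top blue [176. 219.] 843 z [ 5.  8. 11.] ctr [599. 255.] r 42.2 mean [598.9 254.9]
top blue [290. 243.] 114 z [ 99. 101. 104.] ctr [529. -22.] r 28.5 mean [527.6 -30.4]
top blue [277. 294.] 378 z [51. 74. 85.] ctr [421.  -3.] r 32.3 mean [430.1  -3.1]
top blue [ 29. 330.] 247 z [ 5.  8. 11.] ctr [316. 634.] r 79.1 mean [334.9 614.9]
top yellow [480. 251.] 208 z [ 4.  8. 11.] ctr [ 501. -499.] r 83.7 mean [ 501.8 -499.2]
top yellow [343. 242.] 471 z [32. 35. 38.] ctr [ 528. -161.] r 29.6 mean [ 528.8 -160.7]
top yellow [285. 243.] 136 z [124. 127. 137.] ctr [528. -20.] r 22.0 mean [524.9 -17.5]
top yellow [175. 293.] 655 z [ 5.  8. 10.] ctr [415. 256.] r 35.9 mean [414.9 255.7]
top red [286. 241.] 150 z [150. 153. 155.] ctr [529. -21.] r 14.8 mean [529.1 -20.8]
top red [366. 288.] 427 z [ 5.  8. 10.] ctr [ 417. -215.] r 28.2 mean [ 417.7 -215. ]
top green [ 75. 240.] 2701 z [82. 85. 87.] ctr [551. 468.] r 121.5 mean [548.6 468.8]
top green [385. 209.] 368 z [42. 45. 48.] ctr [ 607. -265.] r 29.3 mean [ 606.1 -263.3]
side blue [222.  48.] 891 z [76. 78. 80.] ctr [522. 799.] r 126.8 mea
[... 1132 characters left out ...]
6679688), (43.98198699951172, 43.798397064208984), 89.1603775024414) ((528.9712524414062, -20.20892906188965), 22.726240158081055)
96 188 [527.7 -25.3 100.9] ((528.6773681640625, -22.15117645263672), (56.65943145751953, 56.48130798339844), 88.07221221923828) ((529.4207153320312, -22.038570404052734), 29.688304901123047)
70 828 [491.1 -16.   74.5] ((485.611328125, -16.6610107421875), (85.78567504882812, 176.52114868164062), 80.93645477294922) ((484.5061950683594, -16.096206665039062), 89.4435043334961)
24 2358 [523.8 -23.2  29.7] ((519.4777221679688, -27.56439971923828), (111.86067962646484, 270.73541259765625), 78.24639129638672) ((521.1885375976562, -15.364392280578613), 139.35899353027344)
```

View pics/crop.png

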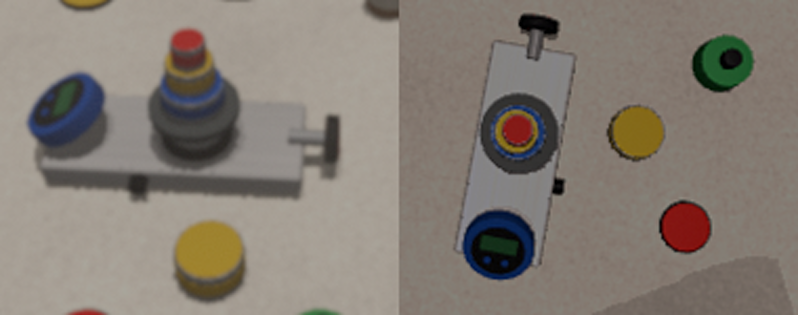

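The crop confirms it. The yellow disc second in the stack is about 45 mm across, while the loose one at (528,-161) is about 58 mm, so the stacked one is the weight meant. The stack axis is at (529,-21), and the heights 153/127/101/75 match the sizes given. I'll start by turning to yaw 0 and moving towards the stack.

Call:
{"api": "arm_command", "payload": {"rows": [[[1, -0.873, 0, 0, 0, 0.0525, 1], [1, -0.873, 0, 0, 0, 0.0525, 1], [1, -0.873, 0, 0, 0, 0.0525, 1], [1, -0.873, 0, 0, 0, 0.0525, 1], [1, -0.873, 0, 0, 0, 0.0525, 1], [1, -0.873, 0, 0, 0, 0.0525, 1], [1, -0.873, 0, 0, 0, 0.0525, 1], [1, -0.873, 0, 0, 0, 0.0525, 1]]]}}

```text
t: 0.77
eef_pos: [302.0, -419.2, 404.8]
tcp_rot: [3.141, -0.0, 0.0]
ft_force: [-0.5, -0.6, -0.2]
opening: 0.998
grip_force: 0.0
```

Call:
{"api": "arm_command", "payload": {"rows": [[[0.505, -0.883, 0, 0, 0, 0, 1], [0.505, -0.883, 0, 0, 0, 0, 1], [0.505, -0.883, 0, 0, 0, 0, 1], [0.505, -0.883, 0, 0, 0, 0, 1], [0.505, -0.883, 0, 0, 0, 0, 1]]]}}

```text
t: 1.18
eef_pos: [378.8, -284.3, 404.6]
tcp_rot: [-3.141, 0.0, 0.001]
ft_force: [0.2, -0.9, -0.4]
opening: 1.002
grip_force: 0.0
```

Call:
{"api": "arm_command", "payload": {"rows": [[[0.505, -0.883, 0, 0, 0, 0, 1], [0.505, -0.883, 0, 0, 0, 0, 1], [0.505, -0.883, 0, 0, 0, 0, 1], [0.505, -0.883, 0, 0, 0, 0, 1], [0.505, -0.883, 0, 0, 0, 0, 1]]]}}

```text
t: 1.6
eef_pos: [455.1, -152.3, 404.6]
tcp_rot: [-3.141, -0.0, 0.002]
ft_force: [-0.5, -0.5, -0.1]
opening: 0.997
grip_force: 0.0
```

Call:
{"api": "arm_command", "payload": {"rows": [[[0.505, -0.883, 0, 0, 0, 0, 1], [0.505, -0.883, 0, 0, 0, 0, 1], [0.505, -0.883, 0, 0, 0, 0, 1], [0.505, -0.883, 0, 0, 0, 0, 1], [0.505, -0.883, 0, 0, 0, 0, 1], [0.505, -0.883, 0, 0, 0, 0, 1], [0.505, -0.883, 0, 0, 0, 0, 0], [0.505, -0.883, 0, 0, 0, 0, 0], [0.505, -0.883, 0, 0, 0, 0, 0]]]}}

```text
t: 2.35
eef_pos: [528.9, -23.0, 404.8]
tcp_rot: [3.141, -0.0, -0.002]
ft_force: [0.2, 0.1, 0.2]
opening: 0.844
grip_force: 0.0
```

Run:
```python
from h import *
s=state(); print(s['eef_pos'],s['tcp_rot'],s['opening'])
im,d,P=cloud("top"); s=state(); print(s['eef_pos'],s['tcp_rot'])
im,d,P=cloud("side"); s=state(); print(s['eef_pos'])
cv2.imwrite("pics/s1.png",cv2.resize(im[60:280,120:400],None,fx=2.5,fy=2.5)[...,::-1])
```

```text
[528.94561537 -23.00469385 404.76908796] [ 3.14139106e+00 -1.05666152e-05 -2.13731850e-03] 0.8441026749102806
[528.96425695 -22.78336722 404.81096057] [ 3.14140944e+00 -7.49530529e-05 -1.89898578e-03]
[529.00215625 -22.52665783 404.84234769]
```

View pics/s1.png

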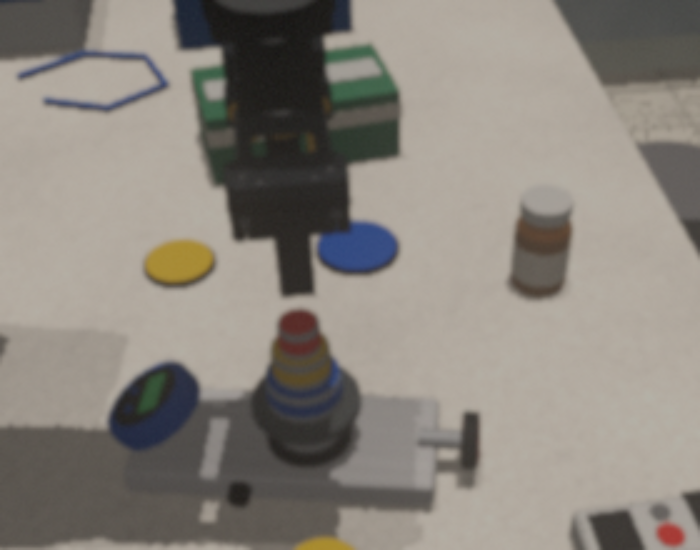

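The gripper is centred over the stack, with the near finger above the red weight at (297,290) in the crop. Next is the descent to a grasp height of 149 mm.

Call:
{"api": "arm_command", "payload": {"rows": [[[0, 0, 0.2, 0, 0, 0, 0.2], [0, 0, 0.35, 0, 0, 0, 0.2], [0, 0, 0.47, 0, 0, 0, 0.2], [0, 0, 0.54, 0, 0, 0, 0.2], [0, 0, 0.565, 0, 0, 0, 0.2], [0, 0, 0.565, 0, 0, 0, 0.2], [0, 0, 0.565, 0, 0, 0, 0.2], [0, 0, 0.565, 0, 0, 0, 0.2]]]}}

```text
t: 3.12
eef_pos: [529.4, -21.6, 321.0]
tcp_rot: [3.141, -0.002, -0.0]
ft_force: [-0.2, 0.2, 0.2]
opening: 0.601
grip_force: 0.0
```

Call:
{"api": "arm_command", "payload": {"rows": [[[0, 0, 0, 0, 0, 0, -0.2], [0, 0, 0, 0, 0, 0, -0.2], [0, 0, 0, 0, 0, 0, -0.3], [0, 0, 0, 0, 0, 0, -0.4], [0, 0, 0, 0, 0, 0, -0.6], [0, 0, 0, 0, 0, 0, -0.6], [0, 0, 0, 0, 0, 0, -1], [0, 0, 0, 0, 0, 0, -1]]]}}

```text
t: 3.78
eef_pos: [529.2, -21.5, 320.2]
tcp_rot: [3.141, -0.0, -0.0]
ft_force: [0.1, 0.1, 3.9]
opening: 0.333
grip_force: 30.0
```

Call:
{"api": "arm_command", "payload": {"rows": [[[0, 0, -0.05, 0, 0, 0, -1], [0, 0, -0.1, 0, 0, 0, -1], [0, 0, -0.2, 0, 0, 0, -1], [0, 0, -0.2, 0, 0, 0, -1], [0, 0, -0.2, 0, 0, 0, -1]]]}}

```text
t: 4.2
eef_pos: [529.2, -21.5, 350.6]
tcp_rot: [3.141, -0.002, -0.0]
ft_force: [0.6, -0.1, -1.1]
opening: 0.331
grip_force: 30.0
```

Call:
{"api": "arm_command", "payload": {"rows": [[[-0.06, 0.1, 0, 0, 0, 0, -1], [-0.15, 0.25, 0, 0, 0, 0, -1], [-0.25, 0.45, 0, 0, 0, 0, -1], [-0.372, 0.647, 0, 0, 0, 0, -1]]]}}

```text
t: 4.53
eef_pos: [472.9, -119.2, 349.3]
tcp_rot: [-3.142, 0.0, 0.001]
ft_force: [-0.5, -0.8, -1.7]
opening: 0.329
grip_force: 30.0
```

Call:
{"api": "arm_command", "payload": {"rows": [[[-0.12, 0.2, 0, 0, 0, 0, -1], [-0.22, 0.4, 0, 0, 0, 0, -1], [-0.3, 0.52, 0, 0, 0, 0, -1], [-0.35, 0.61, 0, 0, 0, 0, -1], [-0.372, 0.647, 0, 0, 0, 0, -1], [-0.372, 0.647, 0, 0, 0, 0, -1], [-0.372, 0.647, 0, 0, 0, 0, -1], [-0.372, 0.647, 0, 0, 0, 0, -1]]]}}

```text
t: 5.2
eef_pos: [418.0, -214.9, 349.8]
tcp_rot: [-3.141, 0.0, 0.001]
ft_force: [-0.7, -0.2, -0.5]
opening: 0.331
grip_force: 30.0
```

Call:
{"api": "arm_command", "payload": {"rows": [[[0, 0, 0.15, 0, 0, 0, -1], [0, 0, 0.35, 0, 0, 0, -1], [0, 0, 0.55, 0, 0, 0, -1], [0, 0, 0.72, 0, 0, 0, -1], [0, 0, 0.83, 0, 0, 0, -1], [0, 0, 0.9, 0, 0, 0, -1], [0, 0, 0.94, 0, 0, 0, -1], [0, 0, 0.94, 0, 0, 0, -1], [0, 0, 0.94, 0, 0, 0, -1], [0, 0, 0.94, 0, 0, 0, -1]]]}}

```text
t: 6.03
eef_pos: [417.9, -215.4, 209.6]
tcp_rot: [3.141, -0.001, 0.001]
ft_force: [0.1, -0.1, -0.7]
opening: 0.328
grip_force: 30.0
```

Run:
```python
from h import *
im,d,P=cloud("side"); s=state(); print(s['eef_pos'],s['opening'])
np.savez("s2.npz",im=im,P=P)
cv2.imwrite("pics/s2.png",cv2.resize(im[140:400,100:400],None,fx=2.2,fy=2.2)[...,::-1])
```

```text
[ 417.85567398 -215.51081861  209.75618865] 0.3317869206394433
```

View pics/s2.png

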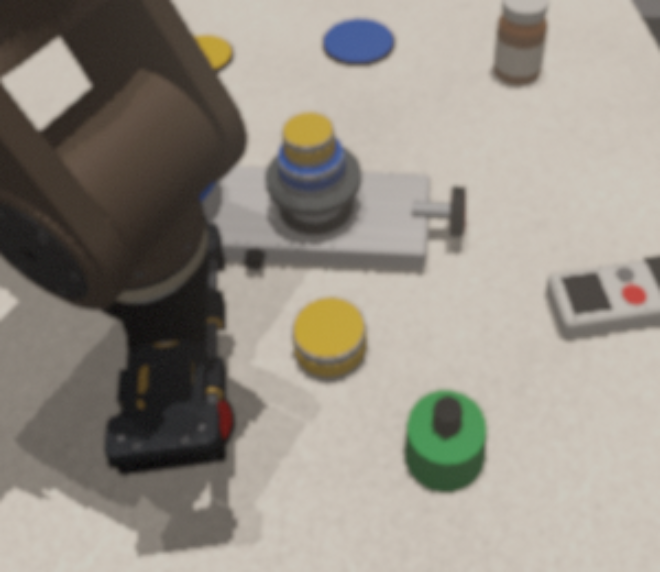

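The view shows yellow and blue still stacked on the tester at (307,150), and the gripper over the red pad at (225,420), about 8 mm above contact. Next I lower it gently until it touches.

Call:
{"api": "arm_command", "payload": {"rows": [[[0, 0, 0.02, 0, 0, 0, -1], [0, 0, 0.035, 0, 0, 0, -1], [0, 0, 0.045, 0, 0, 0, -1], [0, 0, 0.05, 0, 0, 0, -1], [0, 0, 0.05, 0, 0, 0, -1], [0, 0, 0.05, 0, 0, 0, -1], [0, 0, 0.05, 0, 0, 0, -1], [0, 0, 0.05, 0, 0, 0, -1]]]}}

```text
t: 6.75
eef_pos: [417.6, -215.6, 201.5]
tcp_rot: [3.141, -0.0, -0.0]
ft_force: [-0.4, -0.3, -0.9]
opening: 0.326
grip_force: 30.0
```

Call:
{"api": "arm_command", "payload": {"rows": [[[0, 0, 0.003, 0, 0, 0, -1], [0, 0, 0.006, 0, 0, 0, -1], [0, 0, 0.006, 0, 0, 0, -1], [0, 0, 0.006, 0, 0, 0, -1]]]}}

```text
t: 7.08
eef_pos: [417.6, -215.6, 201.1]
tcp_rot: [3.141, -0.0, -0.0]
ft_force: [-0.8, 1.5, 9.2]
opening: 0.329
grip_force: 30.0
```

Call:
{"api": "arm_command", "payload": {"rows": [[[0, 0, 0, 0, 0, 0, 0.3], [0, 0, 0, 0, 0, 0, 0.3], [0, 0, 0, 0, 0, 0, 0.3], [0, 0, 0, 0, 0, 0, 0.3], [0, 0, 0, 0, 0, 0, 0.3], [0, 0, 0, 0, 0, 0, 0.3]]]}}

```text
t: 7.58
eef_pos: [417.6, -215.6, 200.5]
tcp_rot: [3.142, 0.0, -0.0]
ft_force: [-0.1, 0.1, 0.4]
opening: 0.64
grip_force: 0.0
```

Call:
{"api": "arm_command", "payload": {"rows": [[[0, 0, -0.1, 0, 0, 0, 0.5], [0, 0, -0.3, 0, 0, 0, 0.5], [0, 0, -0.6, 0, 0, 0, 0.5], [0, 0, -1, 0, 0, 0, 0.5], [0, 0, -1, 0, 0, 0, 0.5], [0, 0, -1, 0, 0, 0, 0.5]]]}}

```text
t: 8.08
eef_pos: [417.9, -215.7, 354.9]
tcp_rot: [3.137, -0.006, 0.0]
ft_force: [0.6, 0.4, -0.1]
opening: 0.75
grip_force: 0.0
```

Call:
{"api": "arm_command", "payload": {"rows": [[[0.372, -0.647, 0, 0, 0, 0, 0.5], [0.372, -0.647, 0, 0, 0, 0, 0.5], [0.372, -0.647, 0, 0, 0, 0, 0.5], [0.372, -0.647, 0, 0, 0, 0, 0.5]]]}}

```text
t: 8.42
eef_pos: [474.8, -115.3, 349.8]
tcp_rot: [-3.141, 0.0, 0.003]
ft_force: [-1.7, -0.9, 0.0]
opening: 0.752
grip_force: 0.0
```

Call:
{"api": "arm_command", "payload": {"rows": [[[0.372, -0.647, 0, 0, 0, 0, 0.5], [0.372, -0.647, 0, 0, 0, 0, 0.5], [0.372, -0.647, 0, 0, 0, 0, 0.5], [0.372, -0.647, 0, 0, 0, 0, 0.5], [0.372, -0.647, 0, 0, 0, 0, 0.5], [0.372, -0.647, 0, 0, 0, 0, 0.5], [0.372, -0.647, 0, 0, 0, 0, 0.5], [0.372, -0.647, 0, 0, 0, 0, 0.5]]]}}

```text
t: 9.08
eef_pos: [528.8, -22.6, 350.4]
tcp_rot: [3.142, 0.0, -0.002]
ft_force: [-0.1, -0.3, -0.5]
opening: 0.751
grip_force: 0.0
```

```bash
cat >> h.py <<'E'
def disc(P,x,y,zt,r,w=70):
    """centre and enclosing radius of points near height zt around (x,y)"""
    m=(np.hypot(P[...,0]-x,P[...,1]-y)<r+8)&(abs(P[...,2]-zt)<5); Q=P[m]
    if len(Q)<20: return len(Q)
    c,rr=cv2.minEnclosingCircle(Q[:,:2].astype(np.float32)); return len(Q),np.round(c,1),round(rr,1),np.round(Q.mean(0),1)
E
python3 - <<'E'
from h import *
im,d,P=cloud("side"); s=state(); print(s['eef_pos'],s['opening'])
print(disc(P,417.7,-215.5,34,16)); print(disc(P,529,-21,127,23)); print(disc(P,529,-21,101,30))
cv2.imwrite("pics/s3.png",cv2.resize(im[140:400,100:400],None,fx=2.2,fy=2.2)[...,::-1])
E
```

```text
[528.88838756 -22.4747511  350.53591247] 0.7479161997075162
(275, array([ 415.9, -216.5]), 16.1, array([ 416.5, -217.9,   33.8]))
(212, array([527.3, -22. ]), 22.8, array([526.1, -29.2, 126.2]))
(257, array([528.2, -23.8]), 30.1, array([528.3, -38. , 100.8]))
```

View pics/s3.png

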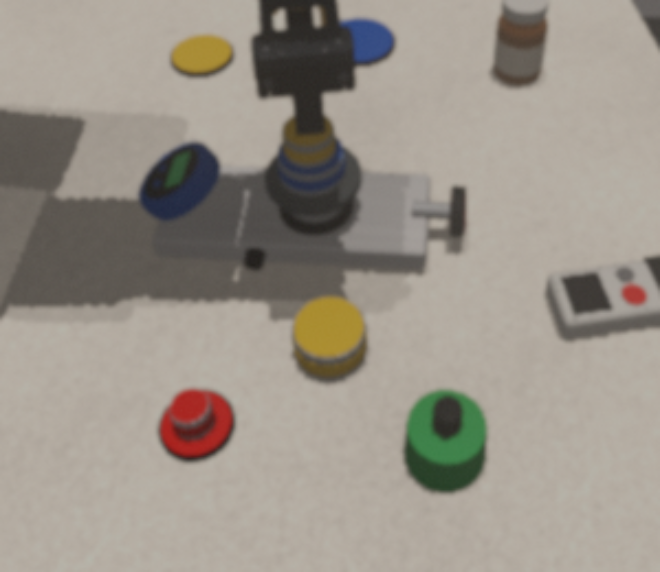

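The red weight sits flat on its pad at (190,415), z 34, 2 mm off centre. The yellow and blue weights are still stacked. Next is the grasp of the yellow weight.

Call:
{"api": "arm_command", "payload": {"rows": [[[0, 0, 0.1, 0, 0, 0, 0.5], [0, 0, 0.22, 0, 0, 0, 0.5], [0, 0, 0.31, 0, 0, 0, 0.5], [0, 0, 0.36, 0, 0, 0, 0.5], [0, 0, 0.375, 0, 0, 0, 0.5], [0, 0, 0.375, 0, 0, 0, 0.5], [0, 0, 0.375, 0, 0, 0, 0.5], [0, 0, 0.375, 0, 0, 0, 0.5], [0, 0, 0.375, 0, 0, 0, 0.5]]]}}

```text
t: 9.88
eef_pos: [529.3, -21.5, 295.0]
tcp_rot: [3.141, -0.001, -0.0]
ft_force: [-0.4, -0.1, -0.1]
opening: 0.746
grip_force: 0.0
```

Call:
{"api": "arm_command", "payload": {"rows": [[[0, 0, 0, 0, 0, 0, 0.2], [0, 0, 0, 0, 0, 0, 0.2], [0, 0, 0, 0, 0, 0, 0.1], [0, 0, 0, 0, 0, 0, 0], [0, 0, 0, 0, 0, 0, -0.1], [0, 0, 0, 0, 0, 0, -0.3], [0, 0, 0, 0, 0, 0, -1], [0, 0, 0, 0, 0, 0, -1], [0, 0, 0, 0, 0, 0, -1]]]}}

```text
t: 10.63
eef_pos: [529.2, -21.5, 294.4]
tcp_rot: [-3.142, -0.0, -0.0]
ft_force: [0.0, 2.3, 2.8]
opening: 0.478
grip_force: 30.0
```

Call:
{"api": "arm_command", "payload": {"rows": [[[0, 0, -0.04, 0, 0, 0, -1], [0, 0, -0.1, 0, 0, 0, -1], [0, 0, -0.17, 0, 0, 0, -1], [0, 0, -0.2, 0, 0, 0, -1], [0, 0, -0.2, 0, 0, 0, -1]]]}}

```text
t: 11.05
eef_pos: [529.4, -21.6, 325.9]
tcp_rot: [3.141, -0.003, -0.0]
ft_force: [0.3, -0.3, -2.8]
opening: 0.476
grip_force: 30.0
```

Call:
{"api": "arm_command", "payload": {"rows": [[[-0.04, -0.1, 0, 0, 0, 0, -1], [-0.11, -0.26, 0, 0, 0, 0, -1], [-0.19, -0.46, 0, 0, 0, 0, -1], [-0.28, -0.68, 0, 0, 0, 0, -1], [-0.381, -0.92, 0, 0, 0, 0, -1]]]}}

```text
t: 11.47
eef_pos: [471.5, 117.2, 324.3]
tcp_rot: [3.141, -0.0, -0.001]
ft_force: [0.9, 0.4, -3.1]
opening: 0.473
grip_force: 30.0
```

Call:
{"api": "arm_command", "payload": {"rows": [[[-0.1, -0.24, 0, 0, 0, 0, -1], [-0.19, -0.46, 0, 0, 0, 0, -1], [-0.27, -0.65, 0, 0, 0, 0, -1], [-0.33, -0.8, 0, 0, 0, 0, -1], [-0.365, -0.88, 0, 0, 0, 0, -1], [-0.381, -0.92, 0, 0, 0, 0, -1], [-0.381, -0.92, 0, 0, 0, 0, -1], [-0.381, -0.92, 0, 0, 0, 0, -1]]]}}

```text
t: 12.13
eef_pos: [415.1, 254.2, 324.3]
tcp_rot: [3.141, -0.0, 0.0]
ft_force: [0.8, 0.4, -3.2]
opening: 0.477
grip_force: 30.0
```

Call:
{"api": "arm_command", "payload": {"rows": [[[0, 0, 0.12, 0, 0, 0, -1], [0, 0, 0.28, 0, 0, 0, -1], [0, 0, 0.45, 0, 0, 0, -1], [0, 0, 0.6, 0, 0, 0, -1], [0, 0, 0.7, 0, 0, 0, -1], [0, 0, 0.76, 0, 0, 0, -1], [0, 0, 0.77, 0, 0, 0, -1], [0, 0, 0.77, 0, 0, 0, -1], [0, 0, 0.77, 0, 0, 0, -1], [0, 0, 0.77, 0, 0, 0, -1]]]}}

```text
t: 12.97
eef_pos: [415.2, 254.4, 209.7]
tcp_rot: [-3.141, -0.002, -0.0]
ft_force: [0.5, -0.1, -2.8]
opening: 0.48
grip_force: 30.0
```

Call:
{"api": "arm_command", "payload": {"rows": [[[0, 0, 0.02, 0, 0, 0, -1], [0, 0, 0.033, 0, 0, 0, -1], [0, 0, 0.042, 0, 0, 0, -1], [0, 0, 0.045, 0, 0, 0, -1], [0, 0, 0.045, 0, 0, 0, -1], [0, 0, 0.045, 0, 0, 0, -1], [0, 0, 0.045, 0, 0, 0, -1], [0, 0, 0.045, 0, 0, 0, -1]]]}}

```text
t: 13.63
eef_pos: [414.9, 254.5, 202.1]
tcp_rot: [3.142, -0.0, -0.0]
ft_force: [0.4, -0.8, -3.5]
opening: 0.477
grip_force: 30.0
```

Call:
{"api": "arm_command", "payload": {"rows": [[[0, 0, 0.003, 0, 0, 0, -1], [0, 0, 0.006, 0, 0, 0, -1], [0, 0, 0.008, 0, 0, 0, -1], [0, 0, 0.008, 0, 0, 0, -1], [0, 0, 0.008, 0, 0, 0, -1]]]}}

```text
t: 14.05
eef_pos: [414.9, 254.5, 201.3]
tcp_rot: [-3.142, -0.0, -0.0]
ft_force: [-1.9, -1.0, 7.5]
opening: 0.479
grip_force: 30.0
```

Call:
{"api": "arm_command", "payload": {"rows": [[[0, 0, 0, 0, 0, 0, 0.5], [0, 0, 0, 0, 0, 0, 0.5], [0, 0, 0, 0, 0, 0, 0.5], [0, 0, 0, 0, 0, 0, 0.5], [0, 0, 0, 0, 0, 0, 0.5]]]}}

```text
t: 14.47
eef_pos: [415.0, 254.5, 200.8]
tcp_rot: [3.141, -0.0, -0.0]
ft_force: [-0.0, 0.6, 0.2]
opening: 0.737
grip_force: 0.0
```

Call:
{"api": "arm_command", "payload": {"rows": [[[0, 0, -0.1, 0, 0, 0, 0.7], [0, 0, -0.3, 0, 0, 0, 0.7], [0, 0, -0.55, 0, 0, 0, 0.7], [0, 0, -0.8, 0, 0, 0, 0.7], [0, 0, -0.8, 0, 0, 0, 0.7], [0, 0, -0.8, 0, 0, 0, 0.7]]]}}

```text
t: 14.97
eef_pos: [414.9, 254.5, 322.5]
tcp_rot: [-3.14, -0.004, 0.0]
ft_force: [0.4, -0.4, -0.6]
opening: 0.849
grip_force: 0.0
```

Call:
{"api": "arm_command", "payload": {"rows": [[[0.381, 0.92, 0, 0, 0, 0, 0.7], [0.381, 0.92, 0, 0, 0, 0, 0.7], [0.381, 0.92, 0, 0, 0, 0, 0.7], [0.381, 0.92, 0, 0, 0, 0, 0.7], [0.381, 0.92, 0, 0, 0, 0, 0.7]]]}}

```text
t: 15.38
eef_pos: [473.4, 113.1, 319.4]
tcp_rot: [3.141, 0.002, -0.004]
ft_force: [-0.6, 0.2, -0.5]
opening: 0.852
grip_force: 0.0
```

Call:
{"api": "arm_command", "payload": {"rows": [[[0.381, 0.92, 0, 0, 0, 0, 0.7], [0.381, 0.92, 0, 0, 0, 0, 0.7], [0.381, 0.92, 0, 0, 0, 0, 0.7], [0.381, 0.92, 0, 0, 0, 0, 0.7], [0.381, 0.92, 0, 0, 0, 0, 0.7], [0.381, 0.92, 0, 0, 0, 0, 0.7], [0.381, 0.92, 0, 0, 0, 0, 0.7], [0.381, 0.92, 0, 0, 0, 0, 0.7]]]}}

```text
t: 16.05
eef_pos: [528.8, -20.3, 320.3]
tcp_rot: [-3.141, 0.001, 0.001]
ft_force: [-0.5, -0.1, 0.6]
opening: 0.85
grip_force: 0.0
```

Run:
```python
from h import *
im,d,P=cloud("side"); s=state(); print(s['eef_pos'],s['opening'])
print(disc(P,415,254.5,34,23)); print(disc(P,529,-21,101,30))
cv2.imwrite("pics/s4.png",cv2.resize(im[100:360,100:400],None,fx=2.2,fy=2.2)[...,::-1])
```

```text
[528.81555894 -20.30058855 320.5389317 ] 0.8501305607025765
(179, array([413.9, 251.4]), 23.8, array([414.1, 250.6,  32.8]))
(358, array([528.2, -22.6]), 31.5, array([526.7, -30.6, 100.5]))
```

View pics/s4.png

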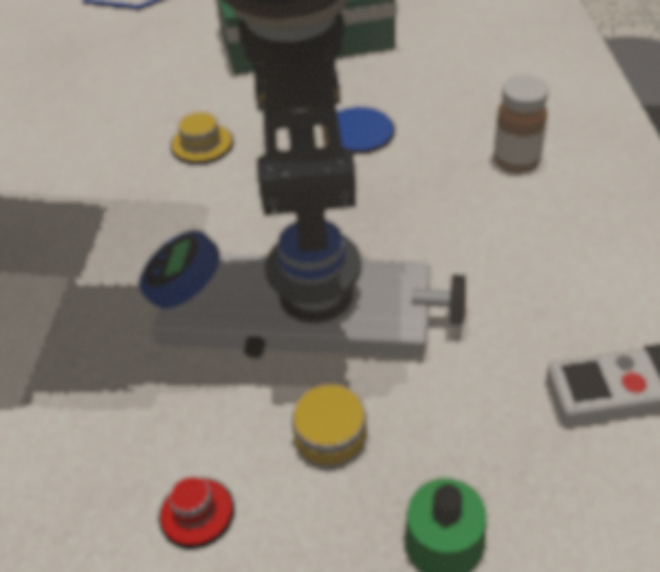

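The yellow weight is flat on its pad at (199,130), z 33. The blue weight stands alone on the plate at (312,250). Next is the grasp of the blue weight.

Call:
{"api": "arm_command", "payload": {"rows": [[[0, 0, 0.1, 0, 0, 0, 0.7], [0, 0, 0.2, 0, 0, 0, 0.7], [0, 0, 0.29, 0, 0, 0, 0.7], [0, 0, 0.335, 0, 0, 0, 0.7], [0, 0, 0.35, 0, 0, 0, 0.7], [0, 0, 0.35, 0, 0, 0, 0.7], [0, 0, 0.35, 0, 0, 0, 0.7], [0, 0, 0.35, 0, 0, 0, 0.7], [0, 0, 0.35, 0, 0, 0, 0.7]]]}}

```text
t: 16.85
eef_pos: [529.3, -21.5, 269.0]
tcp_rot: [3.141, -0.001, -0.0]
ft_force: [0.5, -0.6, -0.1]
opening: 0.852
grip_force: 0.0
```

Call:
{"api": "arm_command", "payload": {"rows": [[[0, 0, 0, 0, 0, 0, 0.4], [0, 0, 0, 0, 0, 0, 0.4], [0, 0, 0, 0, 0, 0, 0.3], [0, 0, 0, 0, 0, 0, 0.2], [0, 0, 0, 0, 0, 0, 0], [0, 0, 0, 0, 0, 0, -0.5], [0, 0, 0, 0, 0, 0, -1], [0, 0, 0, 0, 0, 0, -1]]]}}

```text
t: 17.52
eef_pos: [529.2, -21.5, 268.4]
tcp_rot: [3.141, -0.0, -0.0]
ft_force: [-1.2, 0.4, 2.2]
opening: 0.628
grip_force: 30.0
```

Call:
{"api": "arm_command", "payload": {"rows": [[[0, 0, -0.04, 0, 0, 0, -1], [0, 0, -0.1, 0, 0, 0, -1], [0, 0, -0.2, 0, 0, 0, -1], [0, 0, -0.3, 0, 0, 0, -1], [0, 0, -0.3, 0, 0, 0, -1], [0, 0, -0.3, 0, 0, 0, -1]]]}}

```text
t: 18.02
eef_pos: [529.1, -21.5, 313.9]
tcp_rot: [3.141, -0.001, -0.0]
ft_force: [0.1, 0.6, -6.4]
opening: 0.626
grip_force: 30.0
```

Call:
{"api": "arm_command", "payload": {"rows": [[[0.025, -0.1, 0, 0, 0, 0, -1], [0.066, -0.26, 0, 0, 0, 0, -1], [0.117, -0.46, 0, 0, 0, 0, -1], [0.173, -0.68, 0, 0, 0, 0, -1], [0.233, -0.918, 0, 0, 0, 0, -1]]]}}

```text
t: 18.43
eef_pos: [564.1, 117.1, 312.2]
tcp_rot: [3.141, 0.002, -0.001]
ft_force: [0.8, -0.5, -6.4]
opening: 0.63
grip_force: 30.0
```

Call:
{"api": "arm_command", "payload": {"rows": [[[0.061, -0.24, 0, 0, 0, 0, -1], [0.117, -0.46, 0, 0, 0, 0, -1], [0.165, -0.65, 0, 0, 0, 0, -1], [0.203, -0.8, 0, 0, 0, 0, -1], [0.223, -0.88, 0, 0, 0, 0, -1], [0.233, -0.918, 0, 0, 0, 0, -1], [0.233, -0.918, 0, 0, 0, 0, -1], [0.233, -0.918, 0, 0, 0, 0, -1]]]}}

```text
t: 19.1
eef_pos: [599.0, 253.1, 312.7]
tcp_rot: [3.141, 0.001, -0.0]
ft_force: [-0.9, -1.0, -6.3]
opening: 0.622
grip_force: 30.0
```

Call:
{"api": "arm_command", "payload": {"rows": [[[0, 0, 0.1, 0, 0, 0, -1], [0, 0, 0.25, 0, 0, 0, -1], [0, 0, 0.4, 0, 0, 0, -1], [0, 0, 0.54, 0, 0, 0, -1], [0, 0, 0.64, 0, 0, 0, -1], [0, 0, 0.69, 0, 0, 0, -1], [0, 0, 0.7, 0, 0, 0, -1], [0, 0, 0.7, 0, 0, 0, -1], [0, 0, 0.7, 0, 0, 0, -1], [0, 0, 0.7, 0, 0, 0, -1]]]}}

```text
t: 19.93
eef_pos: [599.4, 253.7, 209.6]
tcp_rot: [-3.141, -0.002, -0.0]
ft_force: [0.2, 0.2, -6.6]
opening: 0.625
grip_force: 30.0
```

Call:
{"api": "arm_command", "payload": {"rows": [[[0, 0, 0.02, 0, 0, 0, -1], [0, 0, 0.033, 0, 0, 0, -1], [0, 0, 0.04, 0, 0, 0, -1], [0, 0, 0.04, 0, 0, 0, -1], [0, 0, 0.04, 0, 0, 0, -1], [0, 0, 0.04, 0, 0, 0, -1], [0, 0, 0.04, 0, 0, 0, -1], [0, 0, 0.04, 0, 0, 0, -1]]]}}

```text
t: 20.6
eef_pos: [599.1, 253.9, 202.4]
tcp_rot: [3.142, -0.0, -0.0]
ft_force: [0.8, -0.1, -5.9]
opening: 0.629
grip_force: 30.0
```

Call:
{"api": "arm_command", "payload": {"rows": [[[0, 0, 0.003, 0, 0, 0, -1], [0, 0, 0.006, 0, 0, 0, -1], [0, 0, 0.009, 0, 0, 0, -1], [0, 0, 0.009, 0, 0, 0, -1], [0, 0, 0.009, 0, 0, 0, -1]]]}}

```text
t: 21.02
eef_pos: [599.1, 253.9, 201.5]
tcp_rot: [3.142, -0.0, -0.0]
ft_force: [-2.6, -0.6, 2.4]
opening: 0.626
grip_force: 30.0
```

Call:
{"api": "arm_command", "payload": {"rows": [[[0, 0, 0, 0, 0, 0, 0.8], [0, 0, 0, 0, 0, 0, 0.8], [0, 0, 0, 0, 0, 0, 0.8], [0, 0, 0, 0, 0, 0, 0.8], [0, 0, 0, 0, 0, 0, 0.8]]]}}

```text
t: 21.43
eef_pos: [599.2, 253.9, 201.0]
tcp_rot: [3.142, -0.0, -0.0]
ft_force: [-0.0, -0.5, -0.1]
opening: 0.882
grip_force: 0.0
```

Call:
{"api": "arm_command", "payload": {"rows": [[[0, 0, -0.1, 0, 0, 0, 0.5], [0, 0, -0.3, 0, 0, 0, 0.5], [0, 0, -0.55, 0, 0, 0, 0], [0, 0, -0.8, 0, 0, 0, 0], [0, 0, -0.8, 0, 0, 0, 0], [0, 0, -0.8, 0, 0, 0, 0]]]}}

```text
t: 21.93
eef_pos: [599.2, 253.9, 323.2]
tcp_rot: [-3.14, -0.004, -0.0]
ft_force: [0.4, -0.6, -1.4]
opening: 0.54
grip_force: 0.0
```

Call:
{"api": "arm_command", "payload": {"rows": [[[0, 0.867, 0, 0, 0, 0, 0], [0, 0.867, 0, 0, 0, 0, 0], [0, 0.867, 0, 0, 0, 0, 0], [0, 0.867, 0, 0, 0, 0, 0], [0, 0.867, 0, 0, 0, 0, 0]]]}}

```text
t: 22.35
eef_pos: [599.2, 121.5, 319.7]
tcp_rot: [3.141, 0.002, -0.004]
ft_force: [-0.4, 0.4, 0.1]
opening: 0.5
grip_force: 0.0
```

Call:
{"api": "arm_command", "payload": {"rows": [[[0, 0.867, 0, 0, 0, 0, 0], [0, 0.867, 0, 0, 0, 0, 0], [0, 0.867, 0, 0, 0, 0, 0], [0, 0.867, 0, 0, 0, 0, 0], [0, 0.867, 0, 0, 0, 0, 0]]]}}

```text
t: 22.77
eef_pos: [599.3, -7.3, 320.1]
tcp_rot: [-3.141, 0.001, -0.003]
ft_force: [-0.0, 0.7, 0.1]
opening: 0.498
grip_force: 0.0
```

Run:
```python
from h import *
for n in ("top","side"):
    im,d,P=cloud(n); s=state(); print(s['eef_pos'],s['opening'])
    print('L',disc(P,599,254,34,30)); print('cover roof',disc(P,606,-266,45,30)); print('knob',disc(P,606,-266,70,11)); print('plate',disc(P,529,-21,75,42))
cv2.imwrite("pics/s5.png",cv2.resize(im[100:400,100:420],None,fx=1.9,fy=1.9)[...,::-1])
```

```text
[599.25205803  -5.91888958 320.21249462] 0.5009082226662646
L (452, array([599.3, 252.8]), 30.0, array([598.8, 252.3,  33.8]))
cover roof (401, array([ 607.6, -266.1]), 30.4, array([ 607.1, -264.7,   45.3]))
knob (68, array([ 607.8, -265.7]), 10.8, array([ 607.6, -265.6,   69.5]))
plate 0
[599.19926054  -5.0529127  320.34106735] 0.4964713651513319
L (74, array([579.8, 250.1]), 22.3, array([579. , 247.5,  33.1]))
cover roof (820, array([ 606.7, -267.1]), 30.6, array([ 605.6, -271.4,   45. ]))
knob (148, array([ 606.8, -266.8]), 11.2, array([ 606.2, -268. ,   69.8]))
plate (1161, array([528.8, -24.9]), 44.8, array([528. , -27.2,  74.5]))
```

View pics/s5.png

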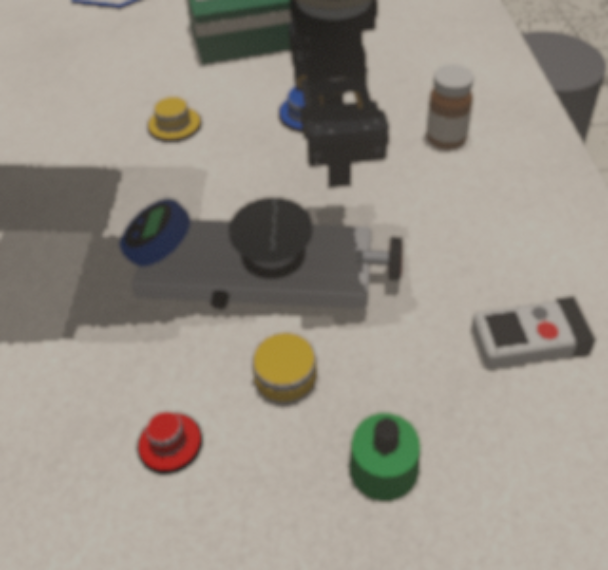

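The blue weight is on its pad (top camera centre (599,253), z 34), and the bare plate shows at (271,232). The cover's knob is at (386,435), which gives world (607.2,-266.3). Next I move to the cover and descend over its knob.

Call:
{"api": "arm_command", "payload": {"rows": [[[0.027, 0.867, 0, 0, 0, 0, 0], [0.027, 0.867, 0, 0, 0, 0, 0], [0.027, 0.867, 0, 0, 0, 0, 0], [0.027, 0.867, 0, 0, 0, 0, 0], [0.027, 0.867, 0, 0, 0, 0, 0]]]}}

```text
t: 23.28
eef_pos: [603.5, -136.5, 320.5]
tcp_rot: [-3.141, 0.0, -0.001]
ft_force: [0.3, -0.1, -0.1]
opening: 0.496
grip_force: 0.0
```

Call:
{"api": "arm_command", "payload": {"rows": [[[0.027, 0.867, 0, 0, 0, 0, 0], [0.027, 0.867, 0, 0, 0, 0, 0], [0.027, 0.867, 0, 0, 0, 0, 0], [0.027, 0.867, 0, 0, 0, 0, 0], [0.027, 0.867, 0, 0, 0, 0, 0], [0.027, 0.867, 0, 0, 0, 0, 0], [0.027, 0.867, 0, 0, 0, 0, 0], [0.027, 0.867, 0, 0, 0, 0, 0], [0.027, 0.867, 0, 0, 0, 0, 0]]]}}

```text
t: 24.03
eef_pos: [607.6, -264.6, 321.2]
tcp_rot: [3.142, -0.0, 0.002]
ft_force: [-1.3, 0.8, -0.1]
opening: 0.501
grip_force: 0.0
```

Call:
{"api": "arm_command", "payload": {"rows": [[[0, 0, 0.12, 0, 0, 0, 0], [0, 0, 0.28, 0, 0, 0, 0], [0, 0, 0.42, 0, 0, 0, 0], [0, 0, 0.51, 0, 0, 0, 0], [0, 0, 0.55, 0, 0, 0, 0], [0, 0, 0.56, 0, 0, 0, 0], [0, 0, 0.56, 0, 0, 0, 0], [0, 0, 0.56, 0, 0, 0, 0], [0, 0, 0.56, 0, 0, 0, 0]]]}}

```text
t: 24.78
eef_pos: [607.4, -266.4, 238.2]
tcp_rot: [3.141, -0.001, -0.0]
ft_force: [0.4, 0.0, 0.7]
opening: 0.501
grip_force: 0.0
```

Run:
```python
from h import *
im,d,P=cloud("top"); print(state()['eef_pos'],state()['opening'])
print('plate',disc(P,529,-21,76,44)); print('plate',disc(P,529,-21,77,41))
```

```text
[ 607.34865383 -266.38883258  238.08844059] 0.5022579565078044
plate (163, array([552.7, -35.8]), 33.8, array([558.7, -39.1,  75.3]))
plate (159, array([552.7, -35.8]), 33.8, array([558.7, -39. ,  75.4]))
```

Run:
```python
from h import *
for n in("top","side"): print(disc(np.load(n+"0.npz")['P'],529,-22,76,44))
```

```text
(557, array([529.8, -23.5]), 43.7, array([528.5, -24.7,  75. ]))
(542, array([527.2, -25.1]), 44.9, array([527.9, -42.1,  74.7]))
```

Call:
{"api": "arm_command", "payload": {"rows": [[[0, 0, 0, 0, 0, 0, -0.3], [0, 0, 0, 0, 0, 0, -0.4], [0, 0, 0, 0, 0, 0, -0.5], [0, 0, 0, 0, 0, 0, -0.6], [0, 0, 0, 0, 0, 0, -0.7], [0, 0, 0, 0, 0, 0, -1], [0, 0, 0, 0, 0, 0, -1], [0, 0, 0, 0, 0, 0, -1], [0, 0, 0, 0, 0, 0, -1]]]}}

```text
t: 25.58
eef_pos: [607.2, -266.3, 237.1]
tcp_rot: [3.141, -0.0, -0.0]
ft_force: [-0.3, 0.7, 1.0]
opening: 0.227
grip_force: 30.0
```

Call:
{"api": "arm_command", "payload": {"rows": [[[0, 0, -0.05, 0, 0, 0, -1], [0, 0, -0.15, 0, 0, 0, -1], [0, 0, -0.3, 0, 0, 0, -1], [0, 0, -0.45, 0, 0, 0, -1], [0, 0, -0.6, 0, 0, 0, -1], [0, 0, -0.7, 0, 0, 0, -1], [0, 0, -0.7, 0, 0, 0, -1], [0, 0, -0.7, 0, 0, 0, -1]]]}}

```text
t: 26.25
eef_pos: [607.0, -266.2, 342.6]
tcp_rot: [3.141, -0.001, -0.0]
ft_force: [-0.3, 0.0, -1.2]
opening: 0.225
grip_force: 30.0
```

Call:
{"api": "arm_command", "payload": {"rows": [[[-0.03, -0.1, 0, 0, 0, 0, -1], [-0.08, -0.25, 0, 0, 0, 0, -1], [-0.138, -0.43, 0, 0, 0, 0, -1], [-0.2, -0.62, 0, 0, 0, 0, -1], [-0.261, -0.811, 0, 0, 0, 0, -1]]]}}

```text
t: 26.67
eef_pos: [567.2, -143.6, 340.4]
tcp_rot: [-3.141, 0.002, -0.001]
ft_force: [0.4, 0.7, -1.0]
opening: 0.226
grip_force: 30.0
```

Call:
{"api": "arm_command", "payload": {"rows": [[[-0.065, -0.2, 0, 0, 0, 0, -1], [-0.122, -0.38, 0, 0, 0, 0, -1], [-0.177, -0.55, 0, 0, 0, 0, -1], [-0.22, -0.69, 0, 0, 0, 0, -1], [-0.25, -0.78, 0, 0, 0, 0, -1], [-0.261, -0.811, 0, 0, 0, 0, -1], [-0.261, -0.811, 0, 0, 0, 0, -1], [-0.261, -0.811, 0, 0, 0, 0, -1], [-0.261, -0.811, 0, 0, 0, 0, -1]]]}}

```text
t: 27.42
eef_pos: [529.3, -23.9, 341.8]
tcp_rot: [3.141, 0.0, -0.001]
ft_force: [0.1, 0.7, -0.6]
opening: 0.228
grip_force: 30.0
```

Call:
{"api": "arm_command", "payload": {"rows": [[[0, 0, 0.05, 0, 0, 0, -1], [0, 0, 0.1, 0, 0, 0, -1], [0, 0, 0.14, 0, 0, 0, -1], [0, 0, 0.16, 0, 0, 0, -1], [0, 0, 0.16, 0, 0, 0, -1], [0, 0, 0.16, 0, 0, 0, -1], [0, 0, 0.16, 0, 0, 0, -1], [0, 0, 0.16, 0, 0, 0, -1], [0, 0, 0.16, 0, 0, 0, -1]]]}}

```text
t: 28.17
eef_pos: [528.9, -23.0, 318.3]
tcp_rot: [3.141, -0.0, 0.0]
ft_force: [-0.1, -0.9, -0.5]
opening: 0.222
grip_force: 30.0
```

Run:
```python
from h import *
im,d,P=cloud("side"); print(state()['eef_pos'],state()['opening'],state()['ft_force'])
cv2.imwrite("pics/s6.png",cv2.resize(im[130:300,140:360],None,fx=3,fy=3)[...,::-1])
```

```text
[528.91775793 -22.98371039 318.24206593] 0.22566241085526068 [ 0.17019543  0.35982508 -0.83770479]
```

View pics/s6.png

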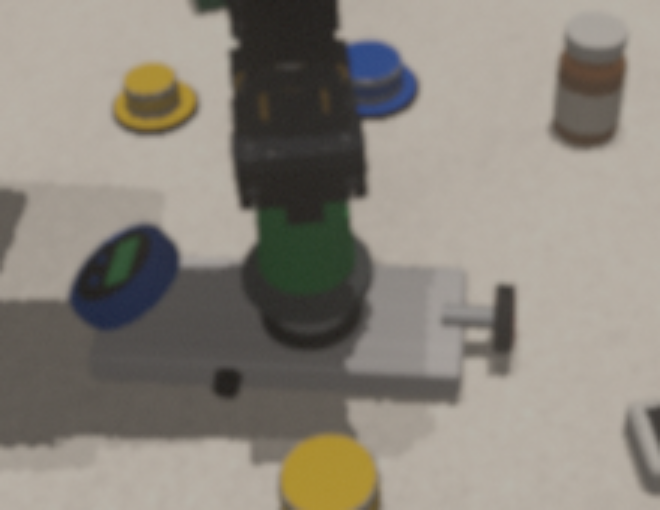

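The cover is upright and centred over the plate at (305,250), about 6 mm above it. Next I lower it to contact.

Call:
{"api": "arm_command", "payload": {"rows": [[[0, 0, 0.015, 0, 0, 0, -1], [0, 0, 0.027, 0, 0, 0, -1], [0, 0, 0.034, 0, 0, 0, -1], [0, 0, 0.034, 0, 0, 0, -1], [0, 0, 0.034, 0, 0, 0, -1], [0, 0, 0.034, 0, 0, 0, -1], [0, 0, 0.034, 0, 0, 0, -1]]]}}

```text
t: 28.8
eef_pos: [528.9, -23.0, 312.9]
tcp_rot: [3.141, -0.0, -0.0]
ft_force: [-0.5, -0.1, -0.4]
opening: 0.228
grip_force: 30.0
```

Call:
{"api": "arm_command", "payload": {"rows": [[[0, 0, 0.003, 0, 0, 0, -1], [0, 0, 0.006, 0, 0, 0, -1], [0, 0, 0.008, 0, 0, 0, -1], [0, 0, 0.008, 0, 0, 0, -1], [0, 0, 0.008, 0, 0, 0, -1], [0, 0, 0.008, 0, 0, 0, -1]]]}}

```text
t: 29.3
eef_pos: [528.9, -23.0, 311.9]
tcp_rot: [3.141, -0.0, -0.0]
ft_force: [-1.0, 1.1, 4.7]
opening: 0.223
grip_force: 30.0
```

Contact at 311.9, where I expected it. I'll release, rise and move clear.

Call:
{"api": "arm_command", "payload": {"rows": [[[0, 0, 0, 0, 0, 0, 0], [0, 0, 0, 0, 0, 0, 0], [0, 0, 0, 0, 0, 0, 0], [0, 0, 0, 0, 0, 0, 0], [0, 0, 0, 0, 0, 0, 0], [0, 0, 0, 0, 0, 0, 0]]]}}

```text
t: 29.8
eef_pos: [528.9, -23.0, 311.6]
tcp_rot: [3.142, 0.0, -0.0]
ft_force: [-0.5, -0.3, -0.6]
opening: 0.496
grip_force: 0.0
```

Call:
{"api": "arm_command", "payload": {"rows": [[[0, 0, -0.08, 0, 0, 0, 0], [0, 0, -0.25, 0, 0, 0, 0], [0, 0, -0.5, 0, 0, 0, 0], [0, 0, -0.7, 0, 0, 0, 0], [0, 0, -0.7, 0, 0, 0, 0], [0, 0, -0.7, 0, 0, 0, 0]]]}}

```text
t: 30.3
eef_pos: [528.7, -23.0, 418.0]
tcp_rot: [3.141, -0.003, -0.0]
ft_force: [-0.2, -0.2, -0.1]
opening: 0.5
grip_force: 0.0
```

Call:
{"api": "arm_command", "payload": {"rows": [[[-0.5, 0.9, 0, 0, 0, 0, 0], [-0.5, 0.9, 0, 0, 0, 0, 0], [-0.5, 0.9, 0, 0, 0, 0, 0], [-0.5, 0.9, 0, 0, 0, 0, 0], [-0.5, 0.9, 0, 0, 0, 0, 0], [-0.5, 0.9, 0, 0, 0, 0, 0], [-0.5, 0.9, 0, 0, 0, 0, 0]]]}}

```text
t: 30.88
eef_pos: [454.0, -157.8, 415.9]
tcp_rot: [-3.141, 0.001, -0.001]
ft_force: [0.0, 0.5, 0.4]
opening: 0.497
grip_force: 0.0
```

Run:
```python
from h import *
im,d,P=cloud("side"); print(state()['eef_pos'],state()['opening'])
print('roof',disc(P,529,-23,120,30),'knob',disc(P,529,-23,145,11))
for a in((416,-216,34,16),(414,252,34,23),(599,253,34,30)): print(disc(P,*a))
cv2.imwrite("pics/s7.png",cv2.resize(im[80:400,60:460],None,fx=1.8,fy=1.8)[...,::-1])
```

```text
[ 454.25747459 -157.39244469  416.0717148 ] 0.5002466590020269
roof (460, array([528.1, -24.2]), 31.0, array([528.5, -30.9, 119.5])) knob (90, array([528.6, -24.9]), 11.6, array([528.4, -26.1, 144. ]))
(272, array([ 416.2, -216.9]), 16.1, array([ 416.5, -217.9,   33.8]))
0
(273, array([597.9, 251.7]), 30.7, array([597.5, 249.3,  33.2]))
```

View pics/s7.png

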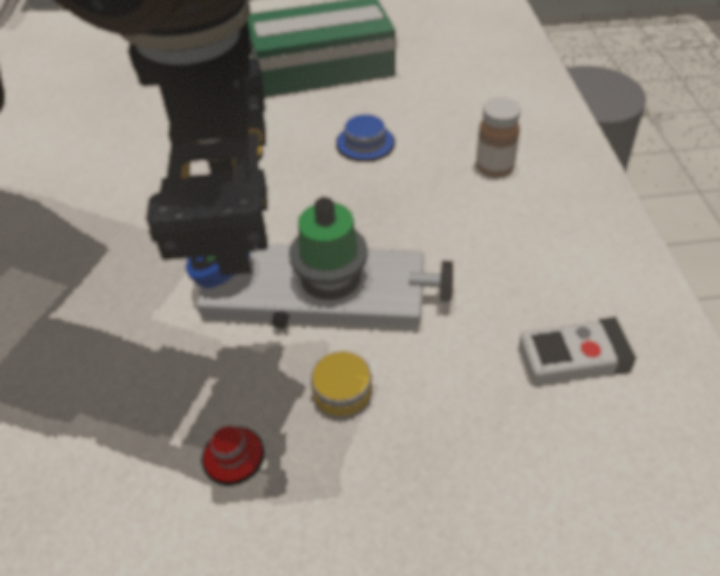

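The cover stands on the plate at (326,240): roof z 120, knob z 145, centred. The red weight (230,450) and blue weight (365,130) are on their pads; yellow is hidden behind the arm here, but I checked it earlier. The jar and meter have not moved, and the robot is touching nothing.

```bash
python3 -c "
from cell import *
print(job_done())"
```

```text
the job is handed in; nothing more can be done
None
```

The job is handed in: the red, yellow and blue weights were unloaded top-down onto their own pads, the green cover stands mouth-down on the tester plate, and the jar and meter were left untouched (yellow's last look was just after placing; the arm hid it in the final picture).

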